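# Hold the tall glass cell in the light path

## Robot

A 6-joint arm with a two-finger parallel gripper is mounted at the origin on the work surface. World frame = base frame: x ahead of the robot, y to its left, z up, the work surface at z = 0. Lengths are in m, angles in rad, forces in N, time in s.
With the tool pointing down it reaches from about 0.35 to 0.975 m from the base axis. Payload 4.9 kg.
Tool frame: the origin (TCP) lies on the centre line of the jaws, within the pads' length; the fingertips stand 25 mm ahead of it and the grasp point (between the pads) lies 6 mm ahead of it; z points along the fingers, y is the line along which they close (so a half turn about z gives the same grasp; the last joint's range is limited). The gripper opens to 85 mm and grips with 20 to 120 N. Pads are 22 mm wide; open, the fingers measure 114 mm over their backs; the gripper's body (76 mm by 85 mm) begins 54 mm behind the grasp point. The pads swing forward as they close: fully open they stand 13 mm farther back than shut.
Start: joints at [-1.382, 0.053, 1.613, -0, 1.476, -0.119], TCP at [0.189, -0.596, 0.256] pointing down, gripper open.
Joint ranges: [-3.01, 3.01], [-1.01, 2.22], [0.06, 2.58], [-1.02, 4.17], [0.09, 2.62], [-3.14, 3.14]. Speed limits (rad/s): [2.57, 2.57, 3.14, 3.14, 3.14, 3.14].

## Interface

Orientations are given as a unit quaternion [w, x, y, z].
In Python, from plant import state, grab_frame, get_calibration, job gives the robot as it stands. The module is installed in compiled form; this text tells all that it offers.
- The arm moves only by the tool move_arm, never from a script. Its argument "targets" is a list that holds one entry, the list of rows, each a list of 5 numbers: the opening in per cent of the stroke, from 0 (shut) to 100 (fully open), then the shift along the tool's x, y, z as a fraction of full scale, then the turn about the tool's z as a fraction of full scale. A call has 1 to 5 rows; each row shifts and turns the commanded pose from where the row before left it, along the tool's axes as they then stand; what a row does not reach is not made up. Full scale, the value 1, is 0.6 m for a shift and 6 degrees for a turn. A row lasts 1/12 s, in which the tool goes at most 41.7 mm and 7.16 degrees, less where a joint would pass 70% of its speed; a pose out of reach is approached as far as the arm can. A call with a number of a shift or a turn outside -1 to 1 is refused whole. A call with a gripper value outside its range is refused whole. The fingers move at their own pace and stop on an object; the grip force is fixed at half the most. Time passes only in rows, so rows that do not move let the fingers close. It gives the time, the measured TCP pose, the force, the opening and the grip force at its end, in the units of the state.
- state(): the state, without advancing time (a new reading comes with each control period).
- grab_frame(name): name is "side" or "top" or "wrist"; returns the picture (480x640x3 uint8, red, green, blue); there is no depth.
- get_calibration(name): a dict with "vertical_fov" (degrees; the focal length in pixels is half the picture's height over the tangent of half this angle, whatever the lens; pixels are square), "cx", "cy" (the principal point, pixels), "R" (3x3) and "t" (3): a world point X has camera coordinates R X + t. Camera axes: x right, y down, z forward; pixel columns grow to the right and rows downward; lengths in m; the calibration is good to about 2 mm. A picture is of the moment at which its call begins: read the wrist's pose just before it. get_calibration takes no time and is no camera call; for the wrist camera it gives the pose at the moment of the call.
- job.job_done(): hands the job in; it is judged then, once.
The state is a dict: "time": time; "joint_pos": joint angles; "joint_vel": joint speeds; "joint_efforts": joint torques, N m; "tool_pos": TCP position; "tool_rot": TCP orientation; "contact_force": force on the tool from outside, world axes, zero at the start; "ft_torque": the same for the moment, N m; "gripper_width": opening from 0.0 (shut) to 1.0 (fully open); "grasp_force": force on a finger pad.
Only numpy, scipy, OpenCV 4.12 (cv2) and the standard library are available. Lean on these libraries where they do the work, as an engineer would, in place of code of your own. Each camera call takes 0.05 s, during which the arm holds its last target. There are 200 camera calls.

## Task

First slide the shutter on the lamp block fully open. Then take the taller of the two glass cells out of the rack, gripping it only by its two frosted faces and never touching its clear faces, and hold it upright in mid-air between lamp and detector so that the light beam goes squarely in and out through the clear faces, centred across the cell and at the middle of its lower half. Leave the short cell where it is, and finish while still holding the tall cell there.

Things in the scene. Friction and masses are not known exactly. Their poses are not given: they have to be found in the camera images.
- bench: Fixed light bench: grey plate 110 x 300 x 12 mm with two black blocks. Origin on the table below mid-gap; y along the beam towards the lamp, x across it (away from the robot). Lamp block on +y: 90 mm along x, face at y = +58 mm; the shutter takes 5 mm of the gap there. Detector block on -y: 70 mm along x, face with steel-rimmed round window at y = -60 mm. Both tops 85 mm above the table.
- beam (a point): Middle of the light path: point in the middle of the gap of the bench, on the beam axis, 58 mm above the table; axes as the bench's (y along the beam). A thin black line on the base plate runs straight below the beam.
- shutter (a joint): Lamp shutter, a thin steel slide in front of the lamp's opening. Its value in m: 0 = shut, 0.030 = fully open against its stop; it slides along the bench's +x, stays where it is left and needs about 1.5 N. It starts at 0 to 5 mm.
- shutter_tab (a point): Top centre of the shutter's aluminium grip tab, an upright block 10 mm (bench x) x 16 mm (bench y) on top of the lamp block. Its top is 116 mm above the table, 31 mm above the lamp block; the slide below it is 4 mm thick, so 27 mm of it can be gripped. Moves with the shutter.
- rack: Black cell rack, fixed: block 64 x 150 mm, 22 mm high, origin at the middle of its underside, long side along its y. Two rectangular pockets 15 mm deep at y = -35 and +35 mm, 27 mm (x) x 37 mm (y), floor 7 mm above the table; one cell stands in each, either way round.
- cell: The tall glass cell (open cuvette), 24 (x) x 34 (y) x 70 mm high, about 60 g; origin at the middle of its underside, z up. Its two white frosted faces look to +x and -x (24 mm apart, 34 mm wide, full height): grip only these. Its two clear faces look to +y and -y. Starts upright in a rack pocket, axes parallel to the rack's within 2 degrees.
- cell_window (a point): Point on the tall cell's middle axis 18 mm above its underside (middle of its lower half), where the beam shall cross.
- cell_clear_left: Clear glass face of the tall cell on its +y side; origin at the cell's origin. Not to be touched by the gripper.
- cell_clear_right: Clear glass face of the tall cell on its -y side; origin at the cell's origin. Not to be touched by the gripper.
- short_cell: The short glass cell, same footprint (24 x 34 mm) but 45 mm high, standing in the other pocket; origin at the middle of its underside. To be left alone.
Mind the look-alikes: they are no part of the job. Leave any yellow look-alike of the cell alone.

How it is judged:
By the outcome, as a careful person would: the job done as asked, in the order asked, and still so for the second after the job is handed in, while the arm keeps its last pose, push and grip.
It also fails if it takes over 53 s, if anything falls off the work surface, if the arm or the gripper's body presses on something with over 40 N, if the wrist force passes 120 N, or if a joint passes its speed limit or range.

## Working session

There is one attempt and no reset: what is moved stays moved. The work goes in short steps, Python scripts to look and compute and a tool call to move; the robot and the scene stay as the last step left them, time stands still between calls to the robot, and variables do not carry over. Pictures are saved under pics/ and viewed, at most 10 in all, crops included, and the job is handed in when it is done.

Besides the shell and the picture viewer there is one more tool, called after "Call:" as name([rows], argument=value, ...), one row to a line, values as JSON. move_arm: Moves the arm, as the interface text tells. Shift numbers are shares of 0.6 m and turn numbers shares of 6 degrees, none past 1 either way. Its arguments: {"type":"object","properties":{"targets":{"type":"array"}},"required":["targets"]}

```bash
mkdir -p pics
python3 - <<'E'
from plant import *
import cv2,numpy as np
for n in("top","side"):
    f=grab_frame(n);cv2.imwrite(f"pics/{n}0.png",f[...,::-1]);c=get_calibration(n);print(n,{k:np.round(v,4).tolist() for k,v in c.items()})
print({k:np.round(v,4).tolist() for k,v in state().items()})
E
```

```text
top {'vertical_fov': 44.7153, 'cx': 328.5193, 'cy': 239.9548, 'R': [[0.0289, -0.9994, 0.0182], [-0.9857, -0.0315, -0.1658], [0.1663, -0.0132, -0.986]], 't': [-0.0691, 0.5311, 1.0514]}
side {'vertical_fov': 50.8613, 'cx': 326.0871, 'cy': 243.4618, 'R': [[0.8654, -0.5011, 0.0046], [-0.3853, -0.6713, -0.6332], [0.3204, 0.5462, -0.774]], 't': [-0.4899, 0.2613, 0.7462]}
{'time': 0.1, 'joint_pos': [-1.382, 0.0533, 1.6141, -0.0, 1.476, -0.119], 'joint_vel': [-0.002, -0.0016, -0.0037, -0.0004, 0.0003, 0.0003], 'joint_efforts': [-0.0003, -39.4906, -37.1364, -0.0001, 0.0039, -0.0], 'tool_pos': [0.1893, -0.5951, 0.2552], 'tool_rot': [-0.0009, 0.9882, 0.1533, -0.0], 'contact_force': [0.8149, 0.4881, 1.1482], 'ft_torque': [0.0049, 0.0137, -0.0061], 'grasp_force': 0.0, 'gripper_width': 0.998}
```

View pics/top0.png

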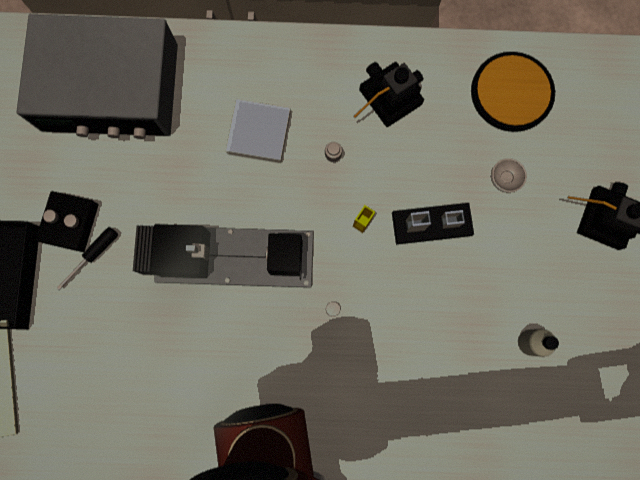

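View pics/side0.png

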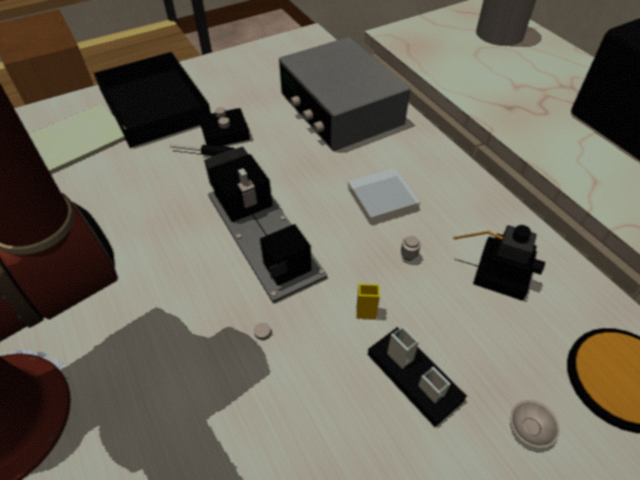

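The top view shows the bench (135–313, 225–287), its shutter tab at about (197,250) and the rack at (432,222). There are three candidates for the cell:
- The clear/white cell at top (418,220), side (402,348). It stands tall in the rack, so it fits the description.
- The clear/white cell at top (454,218), side (434,385), which is the short one.
- The yellow cell at (365,218), which is the look-alike.

I'll confirm with one enlarged crop.

Run:
```python
import cv2,numpy as np
t=cv2.imread("pics/top0.png");s=cv2.imread("pics/side0.png")
g=lambda a:np.clip(255*(a/255.)**.6,0,255).astype(np.uint8)
a=cv2.resize(g(t[215:295,130:320]),None,fx=4,fy=4,interpolation=2)
b=cv2.resize(g(t[195:250,385:480]),None,fx=4,fy=4,interpolation=2)
c=cv2.resize(g(s[320:380,370:465]),None,fx=4,fy=4,interpolation=2)
o=np.zeros((570,780,3),np.uint8);o[:320,:760]=a;o[325:545,:380]=b;o[325:565,390:770]=c
cv2.imwrite("pics/c0.png",o)
```

```text
(no output)
```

View pics/c0.png

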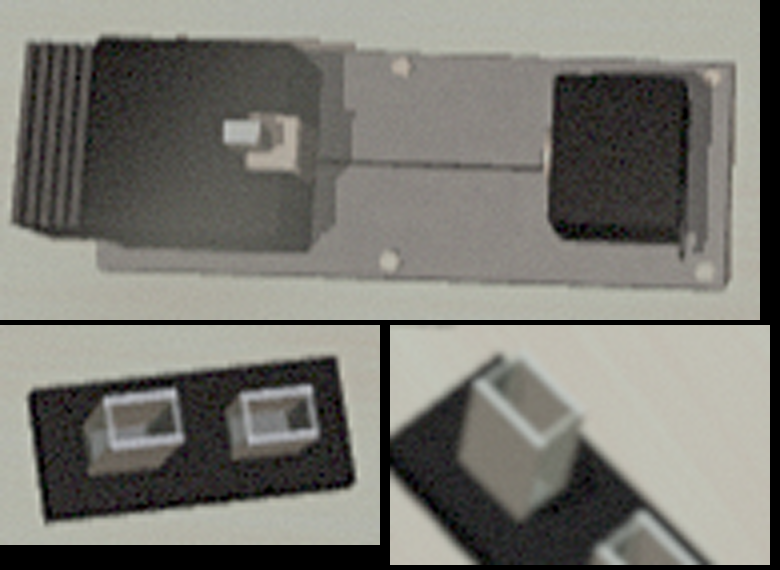

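The crop confirms it. The tall cell is the left one, with its rim at crop (143,418) and its long side along the rack's long axis, so the frosted faces look to rack ±x. The tab top is at crop (241,132). The beam line runs from (352,161) to (543,168).

```bash
cat > h.py <<'E'
from plant import *
import cv2,numpy as np
def ray(c,p,z):
    f=240/np.tan(np.radians(c["vertical_fov"])/2);R=np.array(c["R"]);t=np.array(c["t"])
    d=R.T@np.array([(p[0]-c["cx"])/f,(p[1]-c["cy"])/f,1]);C=-R.T@t
    return C+d*(z-C[2])/d[2]
def proj(c,X):
    f=240/np.tan(np.radians(c["vertical_fov"])/2);q=np.array(c["R"])@X+np.array(c["t"]);return f*q[:2]/q[2]+[c["cx"],c["cy"]]
E
python3 - <<'E'
from h import *
c=get_calibration("top")
A=lambda p:((p[0]+.5)/4+129.5,(p[1]+.5)/4+214.5)
B=lambda p:((p[0]+.5)/4+384.5,(p[1]-325+.5)/4+194.5)
P=lambda n,p,z:print(n,np.round(p,1),np.round(ray(c,p,z)*1000,1))
P("tab",A((241,132)),.116)
for p in((352,161),(543,168)):P("line",A(p),.012)
for p in((735,63),(727,290),(97,270)):P("plate",A(p),.012)
for p in((555,74),(688,74),(688,240),(553,240)):P("det",A(p),.085)
for p in((98,38),(320,70),(310,250)):P("lamp",A(p),.085)
for p in((30,392),(335,357)):P("rack",B(p),.022)
for p in((355,487),(45,522)):P("rack0",B(p),.0)
for p in((103,393),(180,387),(185,442),(108,448)):P("rim",B(p),.077)
g=cv2.imread("pics/top0.png").min(2);x0,y0=385,195
m=np.zeros_like(g);m[208:233,405:432]=(g[208:233,405:432]>140);n,l,s,q=cv2.connectedComponentsWithStats(m)
i=1+s[1:,4].argmax();r=cv2.minAreaRect(cv2.findContours((l==i).astype(np.uint8),0,2)[0][0]);print(r)
P("rimc",r[0],.077)
b=cv2.boxPoints(r);[P("b",p,.077) for p in b]
s=get_calibration("side");print(proj(s,ray(c,A((241,132)),.116)),proj(s,ray(c,r[0],.077)))
E
```

```text
tab [189.9 247.6] [499.7 189.3 116. ]
line [217.6 254.9] [502.7 158.8  12. ]
line [265.4 256.6] [502.2  67.1  12. ]
plate [313.4 230.4] [556.4 -23.4  12. ]
plate [311.4 287.1] [446.2 -23.3  12. ]
plate [153.9 282.1] [446.6 276.4  12. ]
det [268.4 233.1] [535.3  56.8  85. ]
det [301.6 233.1] [537.2  -3.3  85. ]
det [301.6 274.6] [461.8  -6.1  85. ]
det [267.9 274.6] [459.9  54.2  85. ]
lamp [154.1 224.1] [545.2 263.6  85. ]
lamp [209.6 232.1] [533.7 162.8  85. ]
lamp [207.1 277.1] [452.1 162.1  85. ]
rack [392.1 211.4] [ 597.  -174.9   22. ]
rack [468.4 202.6] [ 619.3 -323.5   22. ]
rack0 [473.4 235.1] [ 559.3 -338.3    0. ]
rack0 [395.9 243.9] [ 537.  -185.6    0. ]
rim [410.4 211.6] [ 585.3 -201.8   77. ]
rim [429.6 210.1] [ 589.3 -237.3   77. ]
rim [430.9 223.9] [ 563.5 -239.7   77. ]
rim [411.6 225.4] [ 559.6 -204.2   77. ]
((427.5, 212.0), (1.0, 0.0), 180.0)
rimc [427.5 212. ] [ 585.7 -233.4   77. ]
b [428. 212.] [ 585.7 -234.3   77. ]
b [428. 212.] [ 585.7 -234.3   77. ]
b [427. 212.] [ 585.6 -232.5   77. ]
b [427. 212.] [ 585.6 -232.5   77. ]
[242.8036538  171.17347633] [416.81324458 340.53199971]
```

Call:
move_arm([
  [[100,0.06,0,0,-1],[100,0.06,0,0,-1],[100,0.06,0,0,-1],[100,0.06,0,0,-1]],
])

```text
time: 0.43
tool_pos: [0.3183, -0.5308, 0.2556]
tool_rot: [-0.0, 0.934, 0.357, 0.0]
contact_force: [0.4, -0.7, -0.6]
gripper_width: 1.001
grasp_force: 0.0
```

Call:
move_arm([
  [[100,0.06,0,0,-1],[100,0.06,0,0,-1],[100,0.06,0,0,-1],[100,0.06,0,0,-1]],
])

```text
time: 0.77
tool_pos: [0.4089, -0.4194, 0.2556]
tool_rot: [-0.0, 0.839, 0.544, 0.0]
contact_force: [0.4, -0.1, 0.6]
gripper_width: 0.999
grasp_force: 0.0
```

Call:
move_arm([
  [[100,0.06,0,0,-1],[100,0.06,0,0,-1],[60,0.06,0,0,-1],[60,0.06,0,0,-1],[60,0,0,0,0]],
])

```text
time: 1.18
tool_pos: [0.4463, -0.2779, 0.2556]
tool_rot: [-0.001, 0.706, 0.708, 0.001]
contact_force: [-0.1, -0.0, -0.1]
gripper_width: 0.614
grasp_force: 0.0
```

Call:
move_arm([
  [[40,0.065,0.0075,0,0],[40,0.065,0.0075,0,0],[40,0.065,0.0075,0,0],[40,0.065,0.0075,0,0]],
])

```text
time: 1.52
tool_pos: [0.4644, -0.1259, 0.2559]
tool_rot: [-0.0, 0.71, 0.704, -0.0]
contact_force: [1.1, -0.4, 0.2]
gripper_width: 0.402
grasp_force: 0.0
```

Call:
move_arm([
  [[40,0.065,0.0075,0,0],[40,0.065,0.0075,0,0],[40,0.065,0.0075,0,0],[40,0.065,0.0075,0,0]],
])

```text
time: 1.85
tool_pos: [0.4835, 0.0303, 0.2561]
tool_rot: [0.0, 0.71, 0.705, -0.0]
contact_force: [0.7, 0.4, -0.3]
gripper_width: 0.404
grasp_force: 0.0
```

Call:
move_arm([
  [[40,0.065,0.0075,0,0],[40,0.065,0.0075,0,0],[40,0.06,0.0075,0,0],[40,0,0,0,0],[40,0,0,0,0]],
])

```text
time: 2.27
tool_pos: [0.4978, 0.1439, 0.2558]
tool_rot: [-0.0, 0.708, 0.706, -0.001]
contact_force: [0.0, 0.0, -0.8]
gripper_width: 0.4
grasp_force: 0.0
```

Run:
```python
from h import *
s=state();c=get_calibration("wrist");f=grab_frame("wrist");cv2.imwrite("pics/w1.png",f[...,::-1])
print(np.round(s["tool_pos"],4),np.round(s["tool_rot"],4),s["gripper_width"],np.round(c["R"],3).tolist(),np.round(c["t"],3),c["vertical_fov"])
print(proj(c,np.array([.4997,.1893,.116])),proj(c,np.array([.502,.116,.012])),proj(c,np.array([.502,.056,.085])))
```

```text
[0.4978 0.1439 0.2558] [-2.000e-04  7.083e-01  7.059e-01 -6.000e-04] 0.39985426028083615 [[1.0, -0.003, -0.001], [-0.003, -0.959, 0.282], [-0.002, -0.282, -0.959]] [-0.497  0.103  0.419] 66.82668559261276
[323.91971221 173.03491413] [325.72679404 234.70691244] [326.57441593 322.33501857]
```

View pics/w1.png

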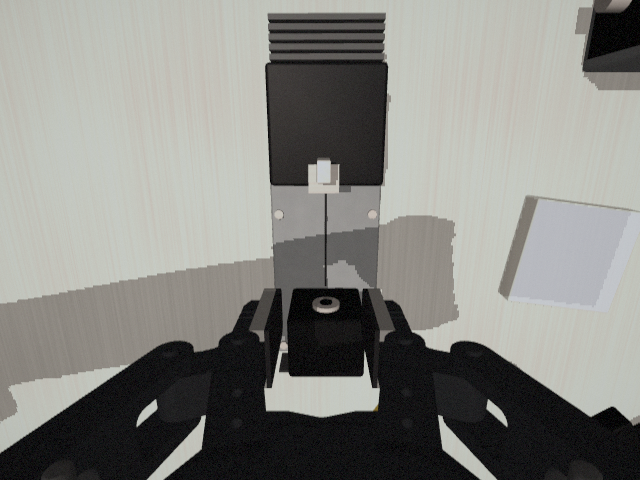

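The wrist view shows the tab top at (323,171), the plate line at u≈326 and the detector window at (326,304). All three agree with the predictions. Next I'll measure the line and tab sub-pixel.

Run:
```python
from h import *
c=get_calibration("wrist");g=cv2.cvtColor(cv2.imread("pics/w1.png"),6).astype(float)
pts=[]
for v in range(195,285,5):
    w=g[v-2:v+3,318:334].mean(0);d=np.clip(np.median(w)-8-w,0,None);u=318+(d*np.arange(16)).sum()/d.sum();pts.append(ray(c,(u,v),.012))
P=np.array(pts);k=np.polyfit(P[:,1],P[:,0],1);print("line slope deg",np.degrees(k[0]),"x at y=.116",np.polyval(k,.116),(P[:,0]-np.polyval(k,P[:,1])).std())
for v in(200,240,270):
    r=g[v];e=np.abs(np.diff(cv2.GaussianBlur(r[None],(5,1),0)[0]));a=260+e[260:285].argmax()+.5;b=365+e[365:390].argmax()+.5;print(v,a,b,[ray(c,(q,v),.012)[0].round(4) for q in(a,b)])
m=(g[150:200,300:350]>200).astype(np.uint8);n,l,s,q=cv2.connectedComponentsWithStats(m)
for i in range(1,n):
    if s[i,4]>20:print(s[i]+[300,150,0,0,0],ray(c,q[i]+[300,150],.116).round(4))
print([ray(c,(326,v),.085).round(4) for v in(184,290)])
```

```text
line slope deg 0.4463856011532543 x at y=.116 0.5015556135143651 0.00028430266357875217
200 270.5 380.5 [np.float64(0.4469), np.float64(0.5569)]
240 271.5 378.5 [np.float64(0.446), np.float64(0.5565)]
270 273.5 377.5 [np.float64(0.4467), np.float64(0.5567)]
[318 162  12  20 205] [0.4993 0.1895 0.116 ]
[array([0.5016, 0.1764, 0.085 ]), array([0.5015, 0.0857, 0.085 ])]
```

Call:
move_arm([
  [[40,0.038,0.0015,0,0.5],[40,0.038,0.0015,0.03,0],[40,0,0,0.05,0],[40,0,0,0.05,0],[40,0,0,0.05,0]],
])

```text
time: 2.73
tool_pos: [0.5017, 0.1867, 0.1474]
tool_rot: [0.001, 0.728, 0.685, 0.0]
contact_force: [0.2, -0.3, -0.8]
gripper_width: 0.399
grasp_force: 0.0
```

Call:
move_arm([
  [[40,0,0,0.02,0],[40,0,0,0.015,0],[40,0,0,0,0]],
])

```text
time: 2.98
tool_pos: [0.5006, 0.1869, 0.1257]
tool_rot: [-0.001, 0.728, 0.685, -0.001]
contact_force: [0.1, 0.1, 0.0]
gripper_width: 0.399
grasp_force: 0.0
```

Run:
```python
from h import *
s=state();f=grab_frame("wrist");g=grab_frame("side")
o=np.hstack([f[100:480,120:520],cv2.resize(g[120:280,180:340],(380,380))]);cv2.imwrite("pics/w2.png",o[...,::-1]);print(np.round(s["tool_pos"],4),s["tool_rot"],s["contact_force"])
```

```text
[0.5006 0.1869 0.1257] [-0.00073458  0.72819286  0.68537053 -0.00136162] [0.14241613 0.07646268 0.03559387]
```

View pics/w2.png

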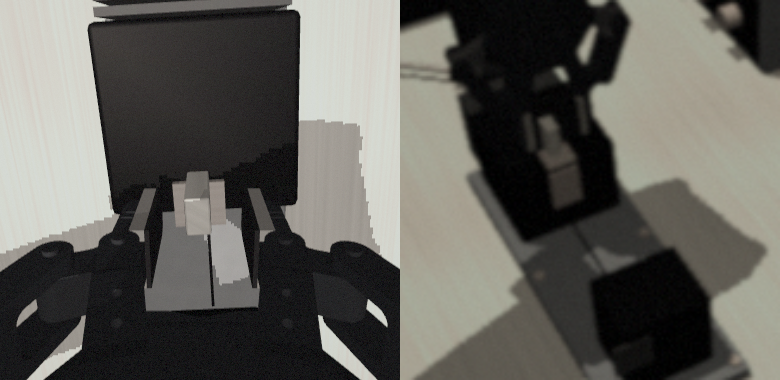

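The tab stands between the open fingers. The tool is yawed 3° off by my last turn, so I'll correct that, narrow the straddle and push in +x (tool y).

Call:
move_arm([
  [[18,0.004,-0.001,0.005,-0.5],[18,0,0,0.005,0],[18,0,0,0,0],[18,0,0,0,0],[18,0,0,0,0]],
])

```text
time: 3.5
tool_pos: [0.5013, 0.1906, 0.1222]
tool_rot: [0.0, 0.71, 0.705, 0.001]
contact_force: [-0.8, -0.3, 0.5]
gripper_width: 0.18
grasp_force: 0.0
```

Call:
move_arm([
  [[18,0,0.01,0,0],[18,0,0.01,0,0],[18,0,0.01,0,0],[18,0,0.01,0,0],[18,0,0,0,0]],
])

```text
time: 3.92
tool_pos: [0.5262, 0.1903, 0.1214]
tool_rot: [0.0, 0.71, 0.705, 0.0]
contact_force: [-0.5, -0.2, -0.3]
gripper_width: 0.183
grasp_force: 0.0
```

Call:
move_arm([
  [[18,0,0.005,0,0],[18,0,0.004,0,0],[18,0,0,0,0]],
])

```text
time: 4.17
tool_pos: [0.5301, 0.1903, 0.1211]
tool_rot: [-0.0, 0.709, 0.705, -0.001]
contact_force: [-2.3, -0.4, 1.0]
gripper_width: 0.181
grasp_force: 1.2
```

Run:
```python
from h import *
s=state();c=get_calibration("wrist");f=grab_frame("wrist")
cv2.imwrite("pics/w3.png",cv2.resize(f[240:360,240:400],None,fx=4,fy=4)[...,::-1]);print(np.round(s["tool_pos"],4),s["contact_force"])
for x in(.5293,.5243,.5343):print(x,proj(c,np.array([x,.1895,.116])))
```

```text
[0.5301 0.1903 0.1211] [-2.27600308 -0.3633164   0.97663819]
0.5293 [318.86564928 333.90532542]
0.5243 [305.62283438 333.97265062]
0.5343 [332.11142358 333.83798518]
```

View pics/w3.png

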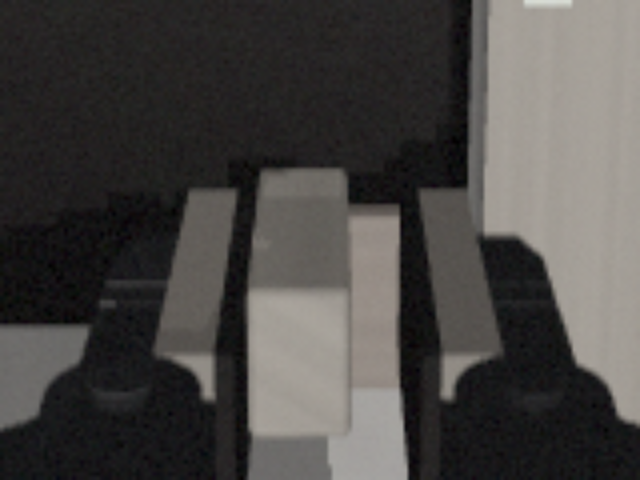

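The tab top is at about (315,331), so it has moved about 28.5 mm. I'll push on until it meets the stop.

Call:
move_arm([
  [[18,0,0.004,0,0],[18,0,0.001,0,0],[18,0,0,0,0],[18,0,0,0,0]],
])

```text
time: 4.55
tool_pos: [0.5305, 0.1904, 0.1209]
tool_rot: [-0.002, 0.709, 0.705, -0.003]
contact_force: [-12.3, -0.9, 6.4]
gripper_width: 0.18
grasp_force: 5.9
```

The force rose to 12 N with no further travel, so the shutter is fully open at its stop. I'll back off, rise and go to the rack.

Call:
move_arm([
  [[25,0,-0.012,0,0],[30,0,0,-0.03,0],[40,0,0,-0.06,0],[60,0,0,-0.06,0],[80,0,0,-0.06,0]],
])

```text
time: 4.97
tool_pos: [0.5258, 0.1903, 0.2483]
tool_rot: [0.0, 0.709, 0.705, 0.0]
contact_force: [0.0, -0.6, 0.3]
gripper_width: 0.672
grasp_force: 0.0
```

Call:
move_arm([
  [[80,-0.06,0.007,-0.015,0],[80,-0.065,0.007,0,0],[80,-0.065,0.007,0,0],[80,-0.065,0.007,0,0],[80,-0.065,0.007,0,0]],
])

```text
time: 5.38
tool_pos: [0.546, -0.0035, 0.2568]
tool_rot: [0.001, 0.709, 0.705, 0.001]
contact_force: [1.7, 0.0, -0.4]
gripper_width: 0.8
grasp_force: 0.0
```

Call:
move_arm([
  [[80,-0.065,0.007,0,0],[80,-0.065,0.007,0,0],[80,-0.065,0.007,0,0],[80,-0.065,0.007,0,0],[80,-0.065,0.007,0,0]],
])

```text
time: 5.8
tool_pos: [0.5656, -0.199, 0.2566]
tool_rot: [0.001, 0.709, 0.705, 0.0]
contact_force: [1.0, 0.9, 0.9]
gripper_width: 0.799
grasp_force: 0.0
```

Call:
move_arm([
  [[80,-0.065,0.007,0,0],[80,-0.05,0,0,-0.5],[80,0,0,0,-0.7],[80,0,0,0,0],[80,0,0,0,0]],
])

```text
time: 6.22
tool_pos: [0.5693, -0.2661, 0.2562]
tool_rot: [0.0, 0.665, 0.747, 0.0]
contact_force: [0.7, 0.0, 0.0]
gripper_width: 0.8
grasp_force: 0.0
```

Run:
```python
from h import *
s=state();c=get_calibration("wrist");f=grab_frame("wrist");cv2.imwrite("pics/w4.png",f[...,::-1])
import json;json.dump({k:np.asarray(v).tolist() for k,v in c.items()},open("w4.json","w"))
print(np.round(s["tool_pos"],4),np.round(s["tool_rot"],4),s["gripper_width"],s["contact_force"]);print(proj(c,np.array([.573,-.22,.077])))
```

```text
[ 0.5693 -0.2661  0.2562] [3.000e-04 6.645e-01 7.472e-01 1.000e-04] 0.7997923663975863 [0.73636708 0.02061619 0.03311113]
[332.41719679 168.06353109]
```

View pics/w4.png

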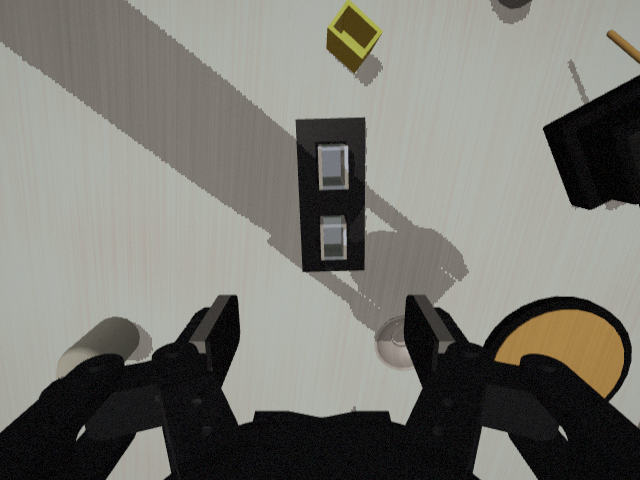

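The wrist view shows the tall cell rim at about (333,166) and the short one at (333,238). The yellow look-alike is apart at (354,37). Next I'll measure the rim.

Run:
```python
from h import *
import json
c=json.load(open("w4.json"));g=cv2.cvtColor(cv2.imread("pics/w4.png"),6)
cv2.imwrite("pics/w4c.png",cv2.resize(g[110:280,290:375],None,fx=3.5,fy=3.5,interpolation=2))
for z,(a,b,d,e) in((.077,(130,200,308,358)),(.052,(205,268,308,358))):
    m=(g[a:b,d:e]>75).astype(np.uint8);n,l,s,q=cv2.connectedComponentsWithStats(m);i=1+s[1:,4].argmax()
    k=cv2.findContours((l==i).astype(np.uint8),0,2)[0][0];r=cv2.minAreaRect(k);bx=cv2.boxPoints(r)+[d,a];P=np.array([ray(c,p,z) for p in bx])
    print(r,bx.round(1).tolist());print(P.round(4).tolist(),P.mean(0).round(4),[np.linalg.norm(P[j]-P[(j+1)%4]).round(4) for j in range(4)])
m=(g[100:290,285:380]<45).astype(np.uint8);n,l,s,q=cv2.connectedComponentsWithStats(cv2.morphologyEx(m,3,np.ones((3,3))));i=1+s[1:,4].argmax()
k=cv2.convexHull(cv2.findContours((l==i).astype(np.uint8),0,2)[0][0]);r=cv2.approxPolyDP(k,6,True)[:,0]+[285,100];P=np.array([ray(c,p,.022) for p in r]);print(r.tolist(),P.round(4).tolist())
```

```text
((24.999998092651367, 36.499996185302734), (44.99999237060547, 29.999996185302734), 90.0) [[318.0, 144.0], [348.0, 144.0], [348.0, 189.0], [318.0, 189.0]]
[[0.5594, -0.2028, 0.077], [0.5828, -0.2001, 0.077], [0.5877, -0.2352, 0.077], [0.5634, -0.238, 0.077]] [ 0.5733 -0.219   0.077 ] [np.float64(0.0236), np.float64(0.0354), np.float64(0.0244), np.float64(0.0354)]
((25.0, 33.0), (44.0, 26.0), 90.0) [[320.0, 216.0], [346.0, 216.0], [346.0, 260.0], [320.0, 260.0]]
[[0.5682, -0.2656, 0.052], [0.5915, -0.2629, 0.052], [0.5972, -0.3045, 0.052], [0.5731, -0.3073, 0.052]] [ 0.5825 -0.2851  0.052 ] [np.float64(0.0234), np.float64(0.042), np.float64(0.0243), np.float64(0.042)]
[[363, 118], [363, 269], [305, 271], [297, 141], [312, 121]] [[0.5974, -0.1767, 0.022], [0.6193, -0.3224, 0.022], [0.5602, -0.3316, 0.022], [0.5394, -0.2039, 0.022], [0.5513, -0.1847, 0.022]]
```

View pics/w4c.png

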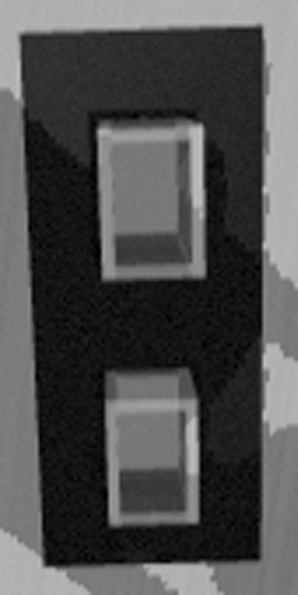

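Call:
move_arm([
  [[80,0.035,0.009,0,-0.28],[80,0.04,0.01,0.05,0],[80,0,0,0.065,0],[80,0,0,0.065,0],[80,0,0,0,0]],
])

```text
time: 6.68
tool_pos: [0.5698, -0.2154, 0.1392]
tool_rot: [-0.007, 0.652, 0.758, -0.002]
contact_force: [-2.1, 1.1, -2.9]
gripper_width: 0.801
grasp_force: 0.0
```

Run:
```python
from h import *
s=state();c=get_calibration("wrist");f=grab_frame("wrist");cv2.imwrite("pics/w5.png",f[...,::-1])
g=cv2.cvtColor(f,7);q=s["tool_rot"];print(np.round(s["tool_pos"],4),2*np.degrees(np.arctan2(q[2],q[1])))
p=np.array([proj(c,np.array([.574+a*.9893-b*.146,-.22+a*.146+b*.9893,.077])) for a,b in((-.012,-.017),(-.012,.017),(.012,.017),(.012,-.017))]);print(p.round(1).tolist())
cv2.polylines(f,[p.round().astype(int)],True,(255,0,0));u,v=p.mean(0).astype(int);cv2.imwrite("pics/w5c.png",cv2.resize(f[max(v-90,0):v+60,u-100:u+100],None,fx=4,fy=4,interpolation=2)[...,::-1])
```

```text
[ 0.5698 -0.2154  0.1392] 98.59461743214705
[[306.7, 314.3], [306.2, 254.9], [352.5, 255.2], [350.8, 314.7]]
```

View pics/w5c.png

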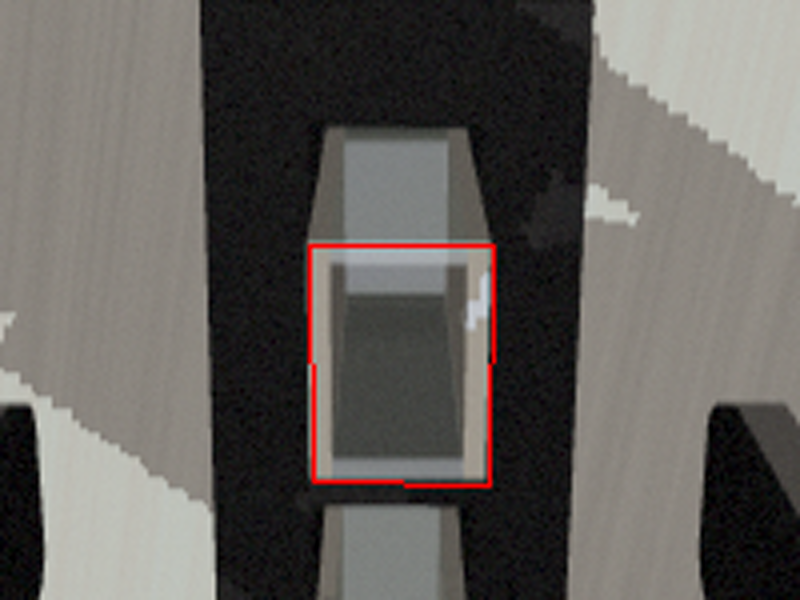

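The predicted outline (red) coincides with the tall cell's rim. The TCP needs about -5 mm in tool x and +3 mm in tool y.

Call:
move_arm([
  [[80,-0.005,0.003,0,0],[80,0,0,0.02,0],[80,0,0,0,0],[80,0,0,0,0]],
])

```text
time: 7.07
tool_pos: [0.5775, -0.223, 0.1377]
tool_rot: [0.001, 0.653, 0.758, 0.0]
contact_force: [-0.6, 0.4, 0.6]
gripper_width: 0.8
grasp_force: 0.0
```

Call:
move_arm([
  [[80,0.0055,-0.0055,0,0],[80,0,0,0.03,0],[80,0,0,0.02,0],[80,0,0,0,0],[80,0,0,0,0]],
])

```text
time: 7.48
tool_pos: [0.5722, -0.2193, 0.1053]
tool_rot: [-0.001, 0.653, 0.758, -0.0]
contact_force: [-0.3, 0.1, 0.9]
gripper_width: 0.798
grasp_force: 0.0
```

Call:
move_arm([
  [[80,-0.002,0.002,0.02,0],[80,0,0,0.027,0],[80,0,0,0.02,0],[60,0,0,0,0],[50,0,0,0,0]],
])

```text
time: 7.9
tool_pos: [0.5738, -0.2204, 0.065]
tool_rot: [-0.001, 0.653, 0.758, -0.0]
contact_force: [-0.0, -0.1, 1.5]
gripper_width: 0.532
grasp_force: 0.0
```

Run:
```python
from h import *
s=state();f=grab_frame("wrist");cv2.imwrite("pics/w6.png",f[160:480,120:520][...,::-1]);q=s["tool_rot"];print(np.round(s["tool_pos"],4),2*np.degrees(np.arctan2(q[2],q[1])),s["gripper_width"],s["contact_force"])
```

```text
[ 0.5738 -0.2204  0.065 ] 98.51278345214986 0.5316391866413941 [-0.02385752 -0.09847981  1.48095958]
```

View pics/w6.png

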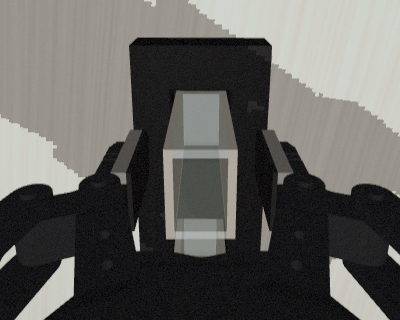

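The cell sits centred between the pads, which face its frosted sides. Closing now. That was my tenth picture, so from here I work by numbers.

Call:
move_arm([
  [[35,0,0,0,0],[30,0,0,0,0],[24,0,0,0,0],[20,0,0,0,0],[20,0,0,0,0]],
])

```text
time: 8.37
tool_pos: [0.5749, -0.221, 0.0671]
tool_rot: [0.001, 0.653, 0.758, 0.0]
contact_force: [-1.1, -0.2, 3.1]
gripper_width: 0.273
grasp_force: 61.6
```

Call:
move_arm([
  [[15,0,0,0,0],[10,0,0,0,0],[10,0,0,0,0]],
])

```text
time: 8.62
tool_pos: [0.5749, -0.2211, 0.0672]
tool_rot: [0.001, 0.653, 0.758, 0.0]
contact_force: [-1.9, -0.3, 5.8]
gripper_width: 0.273
grasp_force: 61.9
```

Call:
move_arm([
  [[10,0,0,-0.02,0],[10,0,0,-0.04,0],[10,0,0,-0.055,0],[10,0,0,-0.055,0],[10,0,0,-0.03,0]],
])

```text
time: 9.03
tool_pos: [0.5757, -0.2211, 0.1908]
tool_rot: [0.003, 0.653, 0.758, 0.001]
contact_force: [0.3, -0.1, -0.5]
gripper_width: 0.271
grasp_force: 61.3
```

Call:
move_arm([
  [[10,0,0,0,0.5],[10,0,0,0,0.5],[10,0,0,0,0.45],[10,0,0,0,0],[10,0,0,0,0]],
])

```text
time: 9.45
tool_pos: [0.5742, -0.2204, 0.186]
tool_rot: [-0.0, 0.708, 0.706, 0.0]
contact_force: [-0.4, 0.1, -0.5]
gripper_width: 0.275
grasp_force: 61.3
```

Call:
move_arm([
  [[10,0.04,-0.009,0,0],[10,0.055,-0.012,0,0],[10,0.055,-0.012,0,0],[10,0.055,-0.012,0,0],[10,0.055,-0.012,0,0]],
])

```text
time: 9.87
tool_pos: [0.54, -0.0632, 0.1859]
tool_rot: [-0.0, 0.708, 0.706, 0.0]
contact_force: [0.4, 0.1, -0.7]
gripper_width: 0.274
grasp_force: 61.3
```

Call:
move_arm([
  [[10,0.055,-0.012,0,0],[10,0.055,-0.012,0,0],[10,0.055,-0.012,0,0],[10,0.055,-0.012,0,0],[10,0.055,-0.012,0,0]],
])

```text
time: 10.28
tool_pos: [0.5045, 0.1021, 0.1861]
tool_rot: [-0.0, 0.708, 0.706, 0.0]
contact_force: [0.1, 0.8, -0.7]
gripper_width: 0.273
grasp_force: 61.3
```

Call:
move_arm([
  [[10,0.02,-0.003,0,0],[10,0,0,0,0],[10,0,0,0,0]],
])

```text
time: 10.53
tool_pos: [0.5034, 0.1127, 0.1861]
tool_rot: [0.0, 0.707, 0.707, -0.0]
contact_force: [0.7, -0.1, -0.5]
gripper_width: 0.274
grasp_force: 61.3
```

Run:
```python
from h import *
s=state();q=s["tool_rot"];p=s["tool_pos"];print(np.round(p,4),2*np.degrees(np.arctan2(q[2],q[1])),s["grasp_force"])
o={n:(grab_frame(n),get_calibration(n)) for n in("top","wrist","side")}
for n,(f,c) in o.items():
    cv2.imwrite(f"pics/h_{n}.png",f[...,::-1])
    # expected bottom/top corners of the cell if held at TCP-60.2mm
    for z in(p[2]-.0602,p[2]+.0098):print(n,round(z,4),[proj(c,np.array([p[0]+a,p[1]+b,z])).round(1).tolist() for a,b in((-.012,-.017),(-.012,.017),(.012,.017),(.012,-.017))])
# edges of the cell in the wrist view: columns of strongest gradient by row
f,c=o["wrist"];g=cv2.GaussianBlur(cv2.cvtColor(f,7),(3,3),0).astype(int)
f2,c2=o["side"]
m=cv2.inRange(cv2.cvtColor(f,cv2.COLOR_RGB2HSV),(0,0,100),(179,70,255))[200:420,260:390]
n,l,st,q=cv2.connectedComponentsWithStats(m);print([ (st[i]+[260,200,0,0,0]).tolist() for i in range(1,n) if st[i,4]>100])
```

```text
[0.5034 0.1127 0.1861] 89.93740783003321 61.274213790893555
top 0.1259 [[242.7, 253.2], [222.9, 252.6], [223.8, 238.9], [243.4, 239.5]]
top 0.1959 [[237.1, 246.9], [216.0, 246.3], [216.9, 231.6], [238.0, 232.3]]
wrist 0.1259 [[298.1, 304.6], [296.7, 243.7], [343.9, 243.6], [343.0, 304.4]]
wrist 0.1959 [[285.8, 394.7], [282.5, 306.4], [356.7, 306.2], [354.4, 394.5]]
side 0.1259 [[260.2, 201.2], [251.8, 188.9], [264.3, 184.1], [272.9, 196.1]]
side 0.1959 [[256.0, 170.5], [247.1, 158.1], [260.5, 153.3], [269.6, 165.4]]
[[260, 200, 58, 46, 2481], [320, 200, 70, 114, 2597], [285, 242, 74, 151, 5343], [280, 400, 84, 18, 1094]]
```

Call:
move_arm([
  [[10,0.006,-0.003,0.03,0],[10,0,0,0.04,0],[10,0,0,0.04,0],[10,0,0,0.025,0],[10,0,0,0,0]],
])

```text
time: 11.1
tool_pos: [0.4991, 0.1147, 0.1009]
tool_rot: [-0.002, 0.709, 0.705, -0.003]
contact_force: [-1.0, 0.2, -1.8]
gripper_width: 0.271
grasp_force: 61.3
```

Call:
move_arm([
  [[10,0,0,0,0],[10,0,0,0,0]],
])

```text
time: 11.27
tool_pos: [0.5027, 0.1156, 0.1064]
tool_rot: [0.001, 0.709, 0.706, 0.001]
contact_force: [-0.3, -0.9, 0.3]
gripper_width: 0.276
grasp_force: 61.3
```

```bash
cat > chk.py <<'E'
from h import *
s=state();q=s["tool_rot"];p=s["tool_pos"];print(np.round(p,4),np.round(q,4),2*np.degrees(np.arctan2(q[2],q[1])),s["grasp_force"],np.round(s["contact_force"],1))
c=get_calibration("wrist");f=grab_frame("wrist");g=cv2.GaussianBlur(cv2.cvtColor(f,7),(3,3),0).astype(float);cv2.imwrite("pics/h2.png",f[...,::-1])
# plate line ahead of the cell
P=[]
for y in np.arange(.137,.168,.003):
    u0,v=proj(c,np.array([.5015,y,.012]));u0=int(round(u0));v=int(round(v));w=g[v-1:v+2,u0-8:u0+9].mean(0);d=np.clip(np.median(w)-6-w,0,None)
    if d.sum()>5:P.append(ray(c,(u0-8+(d*np.arange(17)).sum()/d.sum(),v),.012))
P=np.array(P);print("line pts",len(P),P.round(4)[:,:2].tolist())
# cell walls: +y face edges at several heights
for z in(-.05,-.045,-.04,.0098):
    b=.0170;L,Rr=[proj(c,p+np.array([a,b,z])) for a in(-.012,.012)];v=int(round(L[1]));r=[]
    for u in(L[0],Rr[0]):
        u=int(round(u));e=np.abs(np.diff(g[v-1:v+2,u-9:u+10].mean(0)));e[e<.4*e.max()]=0;r.append(u-9+.5+(e*np.arange(18)).sum()/e.sum())
    X=[ray(c,(k,v),p[2]+z)[0] for k in r];print("cell z",z,"width",round(X[1]-X[0],4),"mid-x - tcp",round(np.mean(X)-p[0],4))
E
python3 chk.py
```

```text
[0.5027 0.1156 0.1064] [6.000e-04 7.086e-01 7.056e-01 7.000e-04] 89.75237338430102 61.275683641433716 [-0.3 -0.9  0.3]
line pts 11 [[0.5016, 0.1368], [0.5017, 0.1399], [0.5016, 0.1429], [0.5016, 0.1459], [0.5015, 0.1489], [0.5016, 0.1518], [0.5015, 0.1547], [0.5015, 0.1582], [0.5016, 0.1611], [0.5015, 0.164], [0.5016, 0.1668]]
cell z -0.05 width 0.0186 mid-x - tcp -0.0009
cell z -0.045 width 0.0179 mid-x - tcp -0.0008
cell z -0.04 width 0.0188 mid-x - tcp -0.0013
cell z 0.0098 width 0.0238 mid-x - tcp 0.0003
```

Call:
move_arm([
  [[10,0,0,0,0],[10,0,0,0,0],[10,0,0,0,0],[10,0,0,0,0],[10,0,0,0,0]],
])

```text
time: 11.73
tool_pos: [0.5018, 0.1162, 0.1054]
tool_rot: [0.0, 0.708, 0.706, 0.0]
contact_force: [0.8, -0.7, -0.8]
gripper_width: 0.271
grasp_force: 61.3
```

Call:
move_arm([
  [[10,0,0,0,0],[10,0,0,0,0],[10,0,0,0,0]],
])

```text
time: 11.98
tool_pos: [0.5016, 0.1162, 0.1051]
tool_rot: [-0.0, 0.708, 0.706, -0.0]
contact_force: [-0.1, -0.2, -0.4]
gripper_width: 0.274
grasp_force: 61.3
```

Call:
move_arm([
  [[10,0,0,0.004,0],[10,0,0,0.004,0],[10,0,0,0,0],[10,0,0,0,0],[10,0,0,0,0]],
])

```text
time: 12.4
tool_pos: [0.5016, 0.1162, 0.1002]
tool_rot: [-0.0, 0.708, 0.706, -0.0]
contact_force: [-0.2, -0.3, -0.0]
gripper_width: 0.268
grasp_force: 61.3
```

Call:
move_arm([
  [[10,0,0,0,0],[10,0,0,0,0],[10,0,0,0,0],[10,0,0,0,0]],
])

```text
time: 12.73
tool_pos: [0.5017, 0.1162, 0.1004]
tool_rot: [0.0, 0.708, 0.706, 0.0]
contact_force: [-0.0, -0.1, -0.8]
gripper_width: 0.271
grasp_force: 61.3
```

```bash
python3 chk.py
python3 - <<'E'
from h import *
p=np.array(state()["tool_pos"]);c=get_calibration("wrist");g=cv2.cvtColor(cv2.imread("pics/h2.png"),6).astype(float)
# rim: far (+y) and near (-y) top edges along the centre column, and bottom edge of the +y face
for nm,b,z in(("rim+y",.017,.0098),("rim-y",-.017,.0098),("foot+y",.017,-.0602)):
    u,v=proj(c,p+[0,b,z]);u=int(u);v=int(round(v));w=g[v-14:v+15,u-12:u-4].mean(1);e=np.diff(cv2.GaussianBlur(w[:,None],(1,3),0)[:,0]);k=np.argsort(-np.abs(e))[:4];print(nm,v,[(int(v-14+i),round(e[i],1)) for i in k])
f=grab_frame("top");ct=get_calibration("top");print("tab top now predicted",proj(ct,np.array([.5283,.1895,.116])))
h=f.min(2);m=(h[225:262,175:212]>150).astype(np.uint8);n,l,s,q=cv2.connectedComponentsWithStats(m);print([(s[i,4],(q[i]+[175,225]).round(1),ray(ct,q[i]+[175,225],.116).round(4)) for i in range(1,n) if s[i,4]>8])
E
```

```text
[0.5017 0.1162 0.1004] [0.000e+00 7.082e-01 7.060e-01 1.000e-04] 89.81665220765629 61.27742886543274 [-0.  -0.1 -0.8]
line pts 11 [[0.5016, 0.1371], [0.5017, 0.14], [0.5017, 0.143], [0.5017, 0.1459], [0.5016, 0.1488], [0.5016, 0.1523], [0.5015, 0.1551], [0.5015, 0.158], [0.5015, 0.1608], [0.5015, 0.1641], [0.5015, 0.1669]]
cell z -0.05 width 0.0186 mid-x - tcp -0.001
cell z -0.045 width 0.0179 mid-x - tcp -0.0009
cell z -0.04 width 0.0179 mid-x - tcp -0.0009
cell z 0.0098 width 0.0239 mid-x - tcp 0.0003
rim+y 309 [(304, np.float64(17.0)), (303, np.float64(16.8)), (312, np.float64(-16.7)), (313, np.float64(-13.9))]
rim-y 397 [(409, np.float64(-52.7)), (402, np.float64(33.7)), (410, np.float64(-33.0)), (403, np.float64(29.1))]
foot+y 246 [(250, np.float64(17.2)), (235, np.float64(-13.1)), (236, np.float64(-12.7)), (251, np.float64(11.0))]
tab top now predicted [190.90067776 231.50422077]
[]
```

Run:
```python
from h import *
p=np.array(state()["tool_pos"]);c=get_calibration("wrist");g=cv2.cvtColor(cv2.imread("pics/h2.png"),6)
u=int(proj(c,p+[0,0,.0098])[0])
print("col profile",{v:int(g[v:v+2,u-12:u-4].mean()) for v in range(226,420,2)})
print("pred foot+y,-y rim+y,-y",[proj(c,p+[0,b,z])[1].round(1) for b,z in((.017,-.0602),(-.017,-.0602),(.017,.0098),(-.017,.0098))])
for x in(.4993,.5283):
    t=proj(c,np.array([x,.1895,.116]));print("tab",x,t.round(1))
v=int(t[1]);print("row at tab",[(k,int(g[v-5:v+6,k:k+4].mean())) for k in range(300,460,4)])
```

```text
col profile {226: 156, 228: 156, 230: 157, 232: 157, 234: 158, 236: 131, 238: 124, 240: 123, 242: 121, 244: 119, 246: 119, 248: 118, 250: 138, 252: 160, 254: 160, 256: 160, 258: 156, 260: 155, 262: 156, 264: 155, 266: 155, 268: 155, 270: 155, 272: 155, 274: 155, 276: 155, 278: 155, 280: 155, 282: 156, 284: 155, 286: 155, 288: 155, 290: 155, 292: 155, 294: 155, 296: 155, 298: 146, 300: 139, 302: 116, 304: 149, 306: 162, 308: 162, 310: 162, 312: 146, 314: 118, 316: 117, 318: 114, 320: 113, 322: 114, 324: 113, 326: 113, 328: 113, 330: 113, 332: 113, 334: 112, 336: 112, 338: 112, 340: 110, 342: 109, 344: 110, 346: 79, 348: 71, 350: 72, 352: 71, 354: 72, 356: 70, 358: 71, 360: 70, 362: 70, 364: 71, 366: 70, 368: 71, 370: 74, 372: 96, 374: 104, 376: 103, 378: 98, 380: 83, 382: 77, 384: 95, 386: 142, 388: 146, 390: 151, 392: 119, 394: 92, 396: 92, 398: 91, 400: 89, 402: 132, 404: 181, 406: 183, 408: 165, 410: 51, 412: 9, 414: 11, 416: 19, 418: 20}
pred foot+y,-y rim+y,-y [np.float64(245.7), np.float64(306.4), np.float64(309.3), np.float64(397.1)]
tab 0.4993 [310.7 127.1]
tab 0.5283 [420.  126.7]
row at tab [(300, 37), (304, 37), (308, 36), (312, 36), (316, 36), (320, 36), (324, 35), (328, 34), (332, 35), (336, 34), (340, 34), (344, 34), (348, 34), (352, 34), (356, 33), (360, 165), (364, 203), (368, 203), (372, 202), (376, 201), (380, 145), (384, 96), (388, 98), (392, 98), (396, 144), (400, 208), (404, 210), (408, 210), (412, 210), (416, 209), (420, 209), (424, 209), (428, 208), (432, 114), (436, 28), (440, 23), (444, 104), (448, 209), (452, 209), (456, 209)]
```

Run:
```python
from h import *
s=state();p=np.array(s["tool_pos"]);c=get_calibration("wrist")
for n in("h_wrist","h2"):
    im=cv2.imread(f"pics/{n}.png");g=cv2.cvtColor(im,6)
    # relative geometry tool<->camera is fixed: same pixels in both
    for sx in(-1,1):
        u,v=proj(c,p+[sx*.011,.017,-.0602]);u=int(round(u));print(n,sx,"foot pred",u,round(v,1),[int(x) for x in g[228:262,u-1:u+2].mean(1)])
    for v in(240,246,254):print(n,"row",v,"u285..355",[int(x) for x in g[v:v+2,285:356].mean(0)][::2])
```

```text
h_wrist -1 foot pred 299 245.8 [147, 147, 146, 146, 147, 145, 145, 144, 145, 143, 144, 144, 116, 93, 96, 104, 108, 108, 107, 107, 108, 107, 109, 109, 107, 108, 107, 107, 107, 106, 106, 107, 106, 106]
h_wrist 1 foot pred 343 245.7 [95, 95, 92, 92, 95, 94, 93, 94, 93, 93, 94, 94, 93, 94, 95, 103, 107, 107, 108, 105, 106, 107, 107, 106, 108, 107, 108, 107, 106, 108, 106, 106, 109, 107]
h_wrist row 240 u285..355 [146, 147, 147, 147, 146, 106, 107, 104, 104, 102, 102, 106, 104, 105, 94, 94, 90, 17, 94, 94, 93, 95, 94, 95, 95, 92, 94, 91, 89, 95, 93, 96, 95, 95, 92, 93]
h_wrist row 246 u285..355 [94, 95, 94, 94, 93, 91, 108, 108, 108, 98, 98, 101, 99, 99, 97, 99, 100, 67, 98, 100, 99, 99, 102, 99, 98, 98, 100, 104, 108, 105, 101, 94, 93, 91, 94, 93]
h_wrist row 254 u285..355 [94, 95, 94, 92, 94, 105, 108, 109, 100, 129, 140, 141, 141, 142, 140, 141, 141, 130, 142, 144, 141, 142, 140, 140, 142, 140, 141, 95, 105, 109, 107, 98, 93, 91, 92, 93]
h2 -1 foot pred 299 245.8 [156, 155, 156, 155, 156, 156, 155, 155, 155, 157, 158, 157, 156, 156, 152, 133, 120, 118, 119, 119, 120, 119, 119, 120, 119, 120, 117, 119, 119, 120, 120, 120, 118, 118]
h2 1 foot pred 343 245.7 [156, 156, 157, 156, 156, 157, 157, 158, 128, 101, 103, 101, 102, 103, 107, 116, 120, 120, 118, 120, 119, 119, 119, 120, 120, 120, 119, 119, 119, 118, 120, 120, 120, 119]
h2 row 240 u285..355 [157, 157, 158, 158, 157, 158, 157, 156, 156, 156, 156, 158, 158, 104, 104, 102, 103, 42, 9, 104, 103, 104, 103, 104, 101, 103, 102, 104, 103, 103, 103, 104, 104, 105, 103, 103]
h2 row 246 u285..355 [158, 157, 156, 158, 156, 157, 121, 120, 120, 120, 135, 134, 134, 111, 109, 111, 111, 86, 76, 110, 110, 110, 111, 109, 110, 109, 110, 118, 120, 118, 111, 104, 104, 104, 104, 103]
h2 row 254 u285..355 [159, 158, 158, 158, 157, 127, 119, 118, 114, 148, 165, 164, 165, 165, 158, 156, 155, 146, 144, 155, 157, 156, 156, 154, 156, 156, 157, 106, 120, 120, 120, 111, 103, 101, 103, 103]
```

Checks against the wrist image:
- **Cell:** upright, no slip, centred on the beam line within about 0.5 mm, window at z ≈ 58 mm.
- **Shutter:** the tab is at its open position.

Handing in.

```bash
python3 -c "
from plant import *
print(job.job_done())"
```

```text
the job is handed in; nothing more can be done
None
```

I pushed the shutter open against its stop, then took the tall cell by its frosted faces and am still holding it upright in the beam, centred to about 0.5 mm with its window at about 58 mm; I left the short cell alone and handed the job in at about 13 s, with no verdict shown.

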